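# Clip the lid onto the slow cooker

### The job

The slow cooker is to be carried to the car. Take its glass lid by the handle and set it gently on the crock, the skirt down inside and the rim flat on the crock's edge all round; then swing the two spring clips at the ends up and over the lid's rim until both have snapped shut. Leave the other things on the worktop as they stand.

Things in the scene. Friction and masses are not known exactly. Their poses are not given: they have to be found in the camera images.
- cooker: rectangular slow cooker, steel shell, dark crock, fixed; 143 mm (x) by 193 mm (y) without end clips; crock edge 125 mm above the worktop, 8 mm wide, mouth 126 x 176 mm. Origin: centre of its underside; z up, x away from the robot, y along its length to the robot's left. Black grips stick out of the ends to y = +-122 mm at height 38 to 50 mm; dial on the -x face
- seat (a point): where the lid's origin lies when the lid is seated: 117 mm above the cooker's origin
- lid: glass lid with rolled steel rim, 0.45 kg, 146 (x) x 196 (y) x 51 mm, right way up on the worktop. Origin: centre of its skirt's underside; y along its length. The dark skirt, 122 x 172 mm and 8 mm deep, goes inside the crock with 2 mm play; the rim's underside (8 mm above the origin) rests on the crock's edge. Rim top at 14.5 mm, glass top at 21 mm. Fits either way round
- lid_handle (a point): centre of the lid's black bar handle, 43 mm above the lid's origin; the bar is 16 mm wide (along the lid's x), 76 mm long (along the lid's y), 16 mm high, on two posts near its ends
- clip_left (a joint): angle of the spring clip on the cooker's +y end: 0 = upright, shut; grows as its top swings outward, away from the cooker, to a stop at 1.15; stays where it is left. About 0.2 before shut its nose rides up over the lid's raised rim (some 5 N of push near the top), then snaps down behind it; snapped shut it reads 0 to 0.05
- clip_left_hinge (a point): middle of that clip's hinge pin on the cooker's +y end, [0, +0.101, 0.070] in the cooker's frame; the pin runs along the cooker's x
- clip_left_top (a point): middle of that clip's top edge, on its outer face; 74 mm from the hinge pin along the paddle and 5 mm outside the pin; moves with the clip. The clip is a steel paddle 40 mm wide (along the cooker's x) and 3 mm thick; from its top a 30 mm plate with a nose points inward over the crock. Sprung along its length (stretches up to 7 mm)
- clip_right (a joint): angle of the spring clip on the cooker's -y end: 0 = upright, shut; grows as its top swings outward, away from the cooker, to a stop at 1.15; stays where it is left. About 0.2 before shut its nose rides up over the lid's raised rim (some 5 N of push near the top), then snaps down behind it; snapped shut it reads 0 to 0.05
- clip_right_hinge (a point): middle of that clip's hinge pin on the cooker's -y end, [0, -0.101, 0.070] in the cooker's frame; the pin runs along the cooker's x
- clip_right_top (a point): middle of that clip's top edge, on its outer face; 74 mm from the hinge pin along the paddle and 5 mm outside the pin; moves with the clip. The clip is a steel paddle 40 mm wide (along the cooker's x) and 3 mm thick; from its top a 30 mm plate with a nose points inward over the crock. Sprung along its length (stretches up to 7 mm)
- peeler: bystander: grey-handled peeler, 155 mm long, lying between cooker and lid; origin at its middle, underside
- blue_tub: bystander: white tub with blue lid, 69 mm wide, 66 mm high, at the back in the middle; origin at its foot
- spice_jar: bystander: small jar with yellow cap, 42 mm wide, 96 mm high, at the right; origin at its foot
- salt_shaker: bystander: white shaker, 44 mm wide, 90 mm high, at the left; origin at its foot
- brown_jar: bystander: brown jar, 72 mm wide, 87 mm high, at the left; origin at its foot

How it is judged:
By the outcome, as a careful person would: the job done as asked, in the order asked, and still so for the second after the job is handed in, with the robot touching nothing.
It also fails if it takes over 61 s, if anything falls off the work surface, if the arm or the gripper's body presses on something with over 40 N, if the wrist force passes 120 N, or if a joint passes its speed limit or range.

### The arm

A 6-joint arm with a two-finger parallel gripper is mounted at the origin on a cart in front of the work surface, level with it; the furniture and walls round the work are solid. World frame = base frame: x ahead of the robot, y to its left, z up, the work surface at z = 0. Lengths are in m, angles in rad, forces in N, time in s.
With the tool pointing down it reaches from about 0.25 to 0.725 m from the base axis. Payload 4 kg.
Tool frame: the origin (TCP) lies on the centre line of the jaws, within the pads' length; the fingertips stand 22 mm ahead of it and the grasp point (between the pads) lies 3 mm ahead of it (bot.tip_reach is the distance from the TCP to the fingertips, in m); z points along the fingers, y is the line along which they close (so a half turn about z gives the same grasp; the last joint's range is limited). The gripper opens to 85 mm and grips with 20 to 120 N. Pads are 22 mm wide; open, the fingers measure 114 mm over their backs; the gripper's body (76 mm by 85 mm) begins 54 mm behind the grasp point. The pads swing forward as they close: fully open they stand 13 mm farther back than shut.
Start: joints at [-1.236, 0.241, 0.005, 1.335, 0, 1.571], TCP at [0.164, -0.472, 0.253] pointing down, gripper open.
Joint ranges: [-2.72, 2.72], [-1.05, 1.87], [-1.09, 1.28], [-1.99, 2.15], [-1.42, 1.44], [-3.14, 3.14]. Speed limits (rad/s): [2.79, 2.79, 3.14, 3.14, 3.14, 3.14].

### API

Orientations are given as a unit quaternion [x, y, z, w].
In Python, from workcell import bot gives the robot as it stands. The module is installed in compiled form; this text tells all that it offers.
- The arm moves only by the tool apply_moves, never from a script. Its argument "commands" is a list of rows, each a list of 4 numbers: the shift along the tool's x, y, z scaled (see below), then the turn about the tool's z scaled (see below). In form: [[tx, ty, tz, roll], ...]. A call has exactly 5 rows; each row shifts and turns the commanded pose from where the row before left it, along the tool's axes as they then stand; what a row does not reach is not made up. The controller multiplies each number of a shift by 20 mm and each number of a turn by 60 degrees. A row lasts 1/12 s, in which the tool goes at most 41.7 mm and 7.16 degrees, less where a joint would pass 70% of its speed; a pose out of reach is approached as far as the arm can. A call with a number of a shift or a turn outside -1 to 1 is refused whole. A call with a gripper value outside its range is refused whole. "claw" is the closure, from 0 (fully open) to 1 (shut), set as the call begins (left out, the last holds). The fingers move at their own pace and stop on an object; the grip force is fixed at half the most. Time passes only in rows, so rows that do not move let the fingers close, or fill a call up. It gives the time, the measured TCP pose, the force, the opening and the grip force at its end, in the units of the state.
- bot.get_obs(): the state, without advancing time (a new reading comes with each control period).
- bot.camera(name): name is "scene" or "top" or "wrist"; returns a dict with "image" (384x512x3 uint8, blue, green, red), "camera_matrix" (3x3 intrinsics, pixels), "R" (3x3) and "t" (3): a world point X has camera coordinates R X + t. Camera axes: x right, y down, z forward; pixel columns grow to the right and rows downward; lengths in m; the calibration is good to about 2 mm. A picture is of the moment at which its call begins. There is no depth.
- bot.job_done(): hands the job in; it is judged then, once.
The state is a dict: "clock": time; "joint_pos": joint angles; "joint_vel": joint speeds; "tau": joint torques, N m; "eef_pos": TCP position; "tool_rot": TCP orientation; "ft_force": force on the tool from outside, world axes, zero at the start; "ft_torque": the same for the moment, N m; "grip_width": finger opening in m; "grasp_force": force on a finger pad.
Only numpy, scipy, OpenCV 4.12 (cv2) and the standard library are available. Lean on these libraries where they do the work, as an engineer would, in place of code of your own. Each camera call takes 0.05 s, during which the arm holds its last target. There are 200 camera calls.

## Working session

There is one attempt and no reset: what is moved stays moved. The work goes in short steps, Python scripts to look and compute and a tool call to move; the robot and the scene stay as the last step left them, time stands still between calls to the robot, and variables do not carry over. Pictures are saved under pics/ and viewed, at most 10 in all, crops included, and the job is handed in when it is done.

Besides the shell and the picture viewer there is one more tool, called after "Call:" as name(argument=value, ...) on one line, values as JSON. apply_moves: Moves the arm, as the interface text tells. Shifts and turns lie within -1 to 1; 1 stands for 20 mm of shift or 60 degrees of turn. Its arguments: {"type":"object","properties":{"commands":{"type":"array","items":{"type":"array","items":{"type":"number","minimum":-1,"maximum":1}}},"claw":{"type":"number"}},"required":["commands"]}

```bash
mkdir -p pics; cat > h.py <<'E'
import numpy as np, cv2, pickle
from workcell import bot
def snap(n,f):
    c=bot.camera(n); cv2.imwrite(f'pics/{f}.png',c['image']); pickle.dump(c,open(f'pics/{f}.pkl','wb')); return c
def load(f): return pickle.load(open(f'pics/{f}.pkl','rb'))
def proj(c,X):
    X=np.atleast_2d(X); p=(c['R']@X.T).T+c['t']; p=(c['camera_matrix']@p.T).T; return p[:,:2]/p[:,2:]
def ray(c,u,v,z):
    d=c['R'].T@np.linalg.inv(c['camera_matrix'])@np.array([u,v,1.]); o=-c['R'].T@c['t']; return o+d*(z-o[2])/d[2]
E
python3 - <<'E'
from h import *
a=snap('scene','s0');b=snap('top','t0')
for c in(a,b): print(-c['R'].T@c['t'], c['R'][2])
im=np.hstack([cv2.resize(a['image'],(800,600))]); cv2.imwrite('pics/s0b.png',im)
cv2.imwrite('pics/t0b.png',cv2.resize(b['image'],(800,600)))
print(bot.get_obs())
E
```

```text
[-0.13761853  0.45478084  1.07185448] [ 0.53168198 -0.33308712 -0.77869586]
[0.34130038 0.03858178 1.48997939] [ 0.14192666 -0.00201083 -0.98987513]
{'clock': 0.1, 'joint_pos': array([-1.23602193e+00,  2.41350740e-01,  3.84627619e-03,  1.33521761e+00,
        2.08224905e-05,  1.57077117e+00]), 'joint_vel': array([ 2.02168511e-04,  1.02918443e-03,  2.74954264e-03,  1.17794973e-03,
       -6.20055034e-05,  6.02652636e-04]), 'tau': array([-2.29443685e-04, -3.73138618e+01,  2.53009665e+01,  1.08427234e-02,
        3.38338918e-05, -5.71385456e-06]), 'eef_pos': array([ 0.1641072 , -0.47173327,  0.25249057]), 'tool_rot': array([ 9.86020891e-01,  1.66618951e-01, -1.50143193e-04, -9.51150946e-04]), 'ft_force': array([-0.25073361, -0.69852328, -0.62251519]), 'ft_torque': array([ 0.00789805, -0.02817484,  0.01652409]), 'grasp_force': 0.0, 'grip_width': 0.08544181341624178}
```

View pics/s0b.png

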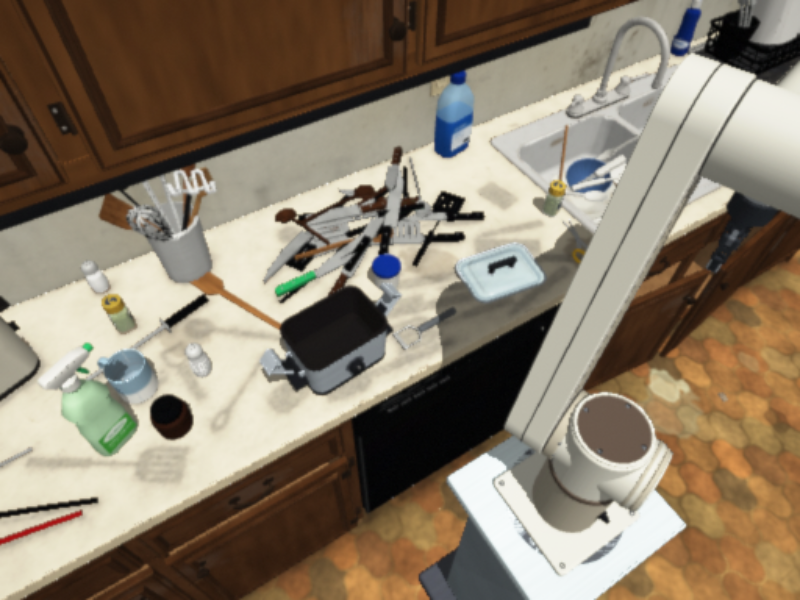

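View pics/t0b.png

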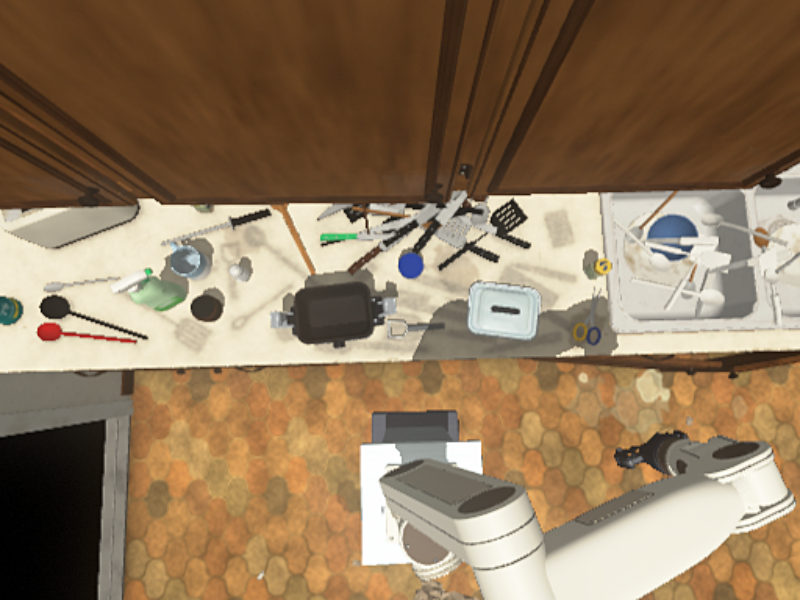

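The scene view shows the cooker at about (335,340) with both clips swung out, and the lid at (500,270). In the top view they are at (335,312) and (505,310). I'll enlarge both.

```bash
python3 - <<'E'
from h import *
a=load('s0');b=load('t0')
# top crop x 165..355,y 165..235 ; x4 ; scene crop x160..360,y150..260 x4
A=cv2.resize(b['image'][170:230,165:355],None,fx=4.2,fy=4.2,interpolation=cv2.INTER_CUBIC)
B=cv2.resize(a['image'][150:255,160:350],None,fx=4.2,fy=4.2,interpolation=cv2.INTER_CUBIC)
cv2.imwrite('pics/A.png',cv2.resize(A,(798,252)));cv2.imwrite('pics/B.png',B)
E
```

```text
(no output)
```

View pics/A.png

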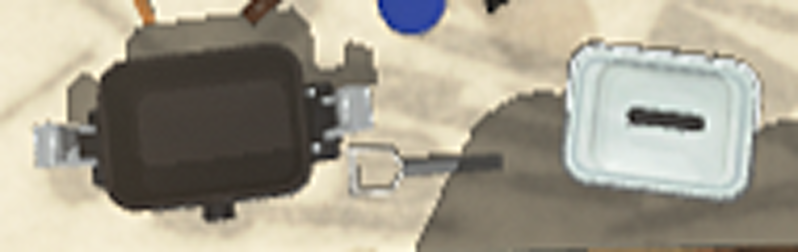

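View pics/B.png

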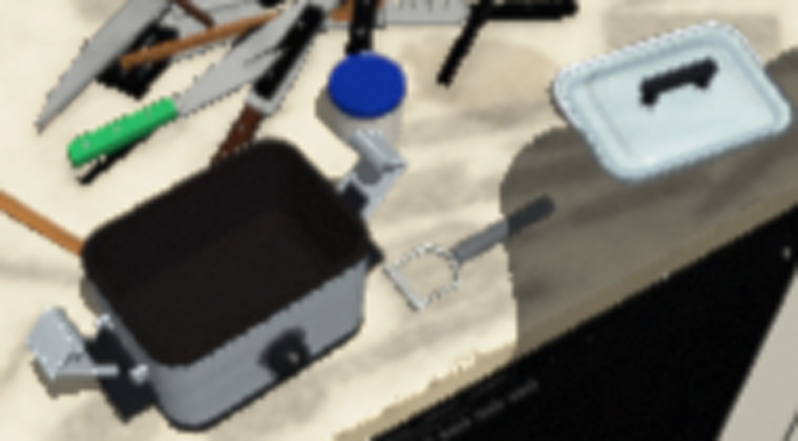

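Crop A (scale 4.2, offset (165,170)) shows the crock outline centred near (204,127). The lid rim spans x 565–760 and y 40–198, and the bar handle runs from (628,115) to (704,123). Next I'll solve the poses and check them by projecting into both views.

```bash
cat >> h.py <<'E'
def box(cx,cy,yaw,hx,hy,z):
    c,s=np.cos(yaw),np.sin(yaw); t=[(a*hx,b*hy) for a,b in((1,1),(1,-1),(-1,-1),(-1,1))]
    return np.array([[cx+c*x-s*y,cy+s*x+c*y,z] for x,y in t])
E
python3 - <<'E'
from h import *
from scipy.optimize import least_squares
a=load('s0');b=load('t0')
pa=lambda p:np.array([[165+x/4.2,170+y/4.2] for x,y in p])
pb=lambda p:np.array([[160+x/4.2,150+y/4.2] for x,y in p])
for u in [(97,135),(310,120),(204,127)]: print('crock',ray(b,*pa([u])[0],.125))
for u in [(628,115),(704,123),(666,119)]: print('handle',ray(b,*pa([u])[0],.051))
print('lid centre',ray(b,*pa([(664,120)])[0],.0145))
for u in [(645,92),(715,68),(680,78)]: print('handle s',ray(a,*pb([u])[0],.051))
# silhouette-edge fits: points on edges, each tied to a side of rectangle
def fit(cam,edges,hx,hy,z,g):
    def r(p):
        q=proj(cam,box(*p,hx,hy,z)); out=[]
        for side,pts in edges.items():
            i={'-y':(1,2),'+y':(3,0),'+x':(0,1),'-x':(2,3)}[side]
            A,B=q[i[0]],q[i[1]]; n=np.array([-(B-A)[1],(B-A)[0]])/np.linalg.norm(B-A)
            out+=list((pts-A)@n)
        return out
    s=least_squares(r,g); return s.x,np.round(s.fun,2)
print(fit(b,{'+x':pa([(140,59),(200,52),(270,45)]),'-x':pa([(140,211),(280,195)]),'+y':pa([(97,100),(103,180)]),'-y':pa([(302,80),(311,160)])},.0715,.0965,.125,[.45,.15,.1]))
print(fit(b,{'+x':pa([(600,43),(660,49),(735,60)]),'-x':pa([(600,185),(715,198)]),'+y':pa([(572,80),(565,150)]),'-y':pa([(762,90),(753,160)])},.073,.098,.011,[.45,-.2,-.1]))
E
```

```text
crock [0.48088752 0.30753535 0.125     ]
crock [0.48912127 0.10952851 0.125     ]
crock [0.48545509 0.20811881 0.125     ]
handle [ 0.49298114 -0.19826466  0.051     ]
handle [ 0.48294661 -0.2722102   0.051     ]
handle [ 0.48796166 -0.23525374  0.051     ]
lid centre [ 0.49073201 -0.24013655  0.0145    ]
handle s [ 0.48391039 -0.19366892  0.051     ]
handle s [ 0.47385299 -0.26336902  0.051     ]
handle s [ 0.48074305 -0.22973538  0.051     ]
(array([0.48499019, 0.20895517, 0.08123802]), array([ 0.23,  0.12,  0.28,  0.25,  0.36,  0.15, -0.  ,  0.16, -0.01]))
(array([ 0.49004108, -0.23955723, -0.15000006]), array([0.33, 0.06, 0.54, 0.34, 0.56, 0.7 , 0.79, 0.39, 1.09]))
```

Call:
apply_moves(commands=[[0,0,0,-0.104],[0,0,0,-0.104],[0,0,0,-0.104],[0,0,0,-0.104],[0,0,0,-0.104]])

```text
clock: 0.52
eef_pos: [0.1642, -0.4719, 0.2528]
tool_rot: [0.904, 0.428, 0.0, -0.001]
ft_force: [0.1, 0.7, -0.8]
grip_width: 0.0855
grasp_force: 0.0
```

Call:
apply_moves(commands=[[0,0,0,-0.104],[0,0,0,-0.104],[0,0,0,-0.104],[0,0,0,-0.104],[0,0,0,-0.104]])

```text
clock: 0.93
eef_pos: [0.1642, -0.4719, 0.2528]
tool_rot: [0.755, 0.655, 0.0, -0.001]
ft_force: [-0.3, -0.1, 0.2]
grip_width: 0.0853
grasp_force: 0.0
```

Call:
apply_moves(commands=[[0.94,0.94,0,0],[0.94,0.94,0,0],[0.94,0.94,0,0],[0.94,0.94,0,0],[0.94,0.94,0,0]])

```text
clock: 1.35
eef_pos: [0.2716, -0.392, 0.2528]
tool_rot: [0.757, 0.653, 0.0, -0.001]
ft_force: [0.2, -0.5, -0.5]
grip_width: 0.0853
grasp_force: 0.0
```

Call:
apply_moves(commands=[[0.94,0.94,0,0],[0.94,0.94,0,0],[0.94,0.94,0,0],[0.94,0.94,0,0],[0.94,0.94,0,0]])

```text
clock: 1.77
eef_pos: [0.3785, -0.3127, 0.2529]
tool_rot: [0.757, 0.653, -0.0, -0.0]
ft_force: [-0.1, -0.0, -0.5]
grip_width: 0.0859
grasp_force: 0.0
```

Call:
apply_moves(commands=[[0.94,0.94,0,0],[0.94,0.94,0,0],[0.94,0.94,0,0],[0.94,0.94,0,0],[0,0,0,0]])

```text
clock: 2.18
eef_pos: [0.4662, -0.2477, 0.2525]
tool_rot: [0.755, 0.655, 0.001, -0.0]
ft_force: [-0.5, -0.4, 0.7]
grip_width: 0.0853
grasp_force: 0.0
```

```bash
python3 - <<'E'
from h import *
c=snap('wrist','w0');print(-c['R'].T@c['t'], c['R'][2],c['camera_matrix'][0]); o=bot.get_obs()
for k in('clock','eef_pos','tool_rot','joint_pos'):print(k,o[k].round(4) if k!='clock' else o[k])
cv2.imwrite('pics/w0b.png',cv2.resize(c['image'],(800,600),interpolation=cv2.INTER_CUBIC))
E
```

```text
[ 0.47501425 -0.17089003  0.37384951] [-0.04179835 -0.30101146 -0.95270405] [343.72488456   0.         255.49153002]
clock 2.2333
eef_pos [ 0.4645 -0.2488  0.2525]
tool_rot [ 7.558e-01  6.548e-01 -1.000e-04 -6.000e-04]
joint_pos [-4.9190e-01  2.9540e-01  7.6300e-02  1.3529e+00  2.0000e-04  1.2219e+00]
```

View pics/w0b.png

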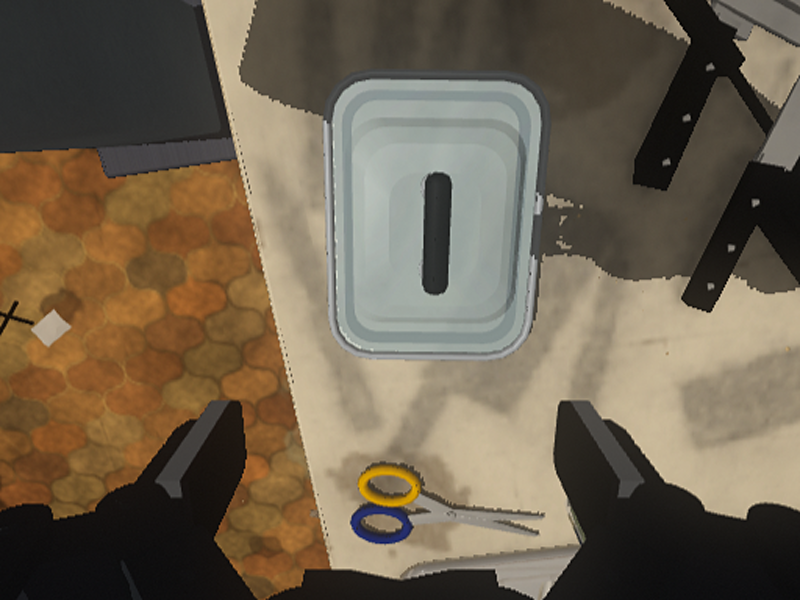

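The wrist view shows the lid handle bar from (438,173) to (435,294), about 27 px wide. The lid rim spans x 327–546 and y 72–358.

```bash
python3 - <<'E'
from h import *
c=load('w0'); s=1.5625
p,q=[ray(c,u/s,v/s,.051) for u,v in((438.5,173),(435.5,294))]
print(p,q,(p+q)/2,np.linalg.norm(p-q),np.arctan2(-(q-p)[0],(q-p)[1]))
l,r=[ray(c,u/s,v/s,.051) for u,v in((424,235),(450,235))];print(np.linalg.norm(l-r))
ctr=(p+q)/2
for u,v in ((327,110),(334,325),(546,110),(531,325),(437,72),(437,356)): print(ray(c,u/s,v/s,.011))
e=[ray(c,u/s,v/s,.011) for u,v in ((329,200),(539,200),(437,72),(437,357))]
print((e[0]+e[1])/2,(e[2]+e[3])/2,np.linalg.norm(e[0]-e[1]),np.linalg.norm(e[2]-e[3]))
o=bot.get_obs();x,y=o['tool_rot'][:2];a=2*np.arctan2(y,x);d=ctr-o['eef_pos']
print('toolx ang',a,'tx',d[0]*np.cos(a)+d[1]*np.sin(a),'ty',d[0]*np.sin(a)-d[1]*np.cos(a))
E
```

```text
[ 0.49474788 -0.19799474  0.051     ] [ 0.48409773 -0.27137856  0.051     ] [ 0.4894228  -0.23468665  0.051     ] 0.0741526156323976 2.9974695972492795
0.015786445853372945
[ 0.43153083 -0.15251399  0.011     ]
[ 0.41014557 -0.29669141  0.011     ]
[ 0.56962864 -0.17210262  0.011     ]
[ 0.55045324 -0.31664781  0.011     ]
[ 0.5035497  -0.14014796  0.011     ]
[ 0.48060524 -0.33115043  0.011     ]
[ 0.49213801 -0.21842896  0.011     ] [ 0.49203    -0.23604434  0.011     ] 0.14049165089259497 0.19317162347541997
toolx ang 1.4277647183410938 tx 0.01753509819581423 ty 0.022693993397652077
```

Call:
apply_moves(commands=[[0.2,0.25,0.8,0],[0.2,0.25,0.8,0],[0.2,0.25,0.8,0],[0.2,0.25,0.8,0],[0.16,0.2,0.8,0]])

```text
clock: 2.65
eef_pos: [0.489, -0.2353, 0.1723]
tool_rot: [0.757, 0.653, -0.0, -0.0]
ft_force: [-0.5, 0.4, -0.3]
grip_width: 0.0852
grasp_force: 0.0
```

Call:
apply_moves(commands=[[0,0,0.8,0],[0,0,0.8,0],[0,0,0.8,0],[0,0,0.8,0],[0,0,0.6,0]])

```text
clock: 3.07
eef_pos: [0.488, -0.2352, 0.0956]
tool_rot: [0.757, 0.653, -0.001, -0.001]
ft_force: [0.4, 0.4, 0.0]
grip_width: 0.0852
grasp_force: 0.0
```

```bash
cat >> h.py <<'E'
def togo(X,Y,Z,ang):
    o=bot.get_obs();x,y=o['tool_rot'][:2];a=2*np.arctan2(y,x);d=np.array([X,Y,Z])-o['eef_pos']
    w=(ang-a+np.pi)%(2*np.pi)-np.pi
    print('pose',o['eef_pos'].round(4),round(a,4),'units tx %.3f ty %.3f tz %.3f roll %.3f'%((d[0]*np.cos(a)+d[1]*np.sin(a))/.02,(d[0]*np.sin(a)-d[1]*np.cos(a))/.02,-d[2]/.02,-np.degrees(w)/60),'t',round(o['clock'],2),'F',o['ft_force'].round(1),'tilt',o['tool_rot'][2:].round(4))
E
python3 - <<'E'
from h import *
togo(.4895,-.235,.05,1.4268)
E
```

```text
pose [ 0.488  -0.2352  0.0956] 1.4227 units tx 0.023 ty 0.070 tz 2.282 roll -0.004 t 3.07 F [0.4 0.4 0. ] tilt [-0.0007 -0.0011]
```

Call:
apply_moves(commands=[[0,0.07,0.6,0],[0,0,0.6,0],[0,0,0.6,0],[0,0,0.45,0],[0,0,0,0]])

```text
clock: 3.48
eef_pos: [0.4889, -0.2349, 0.0502]
tool_rot: [0.757, 0.653, -0.001, -0.002]
ft_force: [-0.8, 0.7, -0.1]
grip_width: 0.0852
grasp_force: 0.0
```

Call:
apply_moves(commands=[[0,0,0,0],[0,0,0,0],[0,0,0,0],[0,0,0,0],[0,0,0,0]], claw=1)

```text
clock: 3.9
eef_pos: [0.4916, -0.2353, 0.053]
tool_rot: [0.757, 0.653, 0.0, 0.001]
ft_force: [0.7, -0.1, -0.2]
grip_width: 0.0255
grasp_force: 0.0
```

Call:
apply_moves(commands=[[0,0,0,0],[0,0,0,0],[0,0,0,0],[0,0,0,0],[0,0,0,0]])

```text
clock: 4.32
eef_pos: [0.4914, -0.2353, 0.053]
tool_rot: [0.757, 0.653, 0.0, 0.001]
ft_force: [-0.7, 0.2, 5.5]
grip_width: 0.0148
grasp_force: 60.5
```

The grip is sound (14.8 mm opening), but I need a close view of the cooker before carrying. I'll let go for now, look at the cooker, and come back.

Call:
apply_moves(commands=[[0,0,0,0],[0,0,0,0],[0,0,0,0],[0,0,0,0],[0,0,0,0]], claw=0)

```text
clock: 4.73
eef_pos: [0.491, -0.235, 0.0521]
tool_rot: [0.757, 0.653, -0.0, -0.0]
ft_force: [-0.3, 0.2, -1.1]
grip_width: 0.0742
grasp_force: 0.0
```

Call:
apply_moves(commands=[[0,0,-0.2,0],[0,0,-0.9,0],[0,0,-0.9,0],[0,0,-0.9,0],[0,0,-0.9,0]])

```text
clock: 5.15
eef_pos: [0.491, -0.2351, 0.1292]
tool_rot: [0.757, 0.653, -0.0, -0.0]
ft_force: [0.3, 0.0, 0.6]
grip_width: 0.0851
grasp_force: 0.0
```

Call:
apply_moves(commands=[[0.95,-0.15,-0.9,0],[0.95,-0.15,-0.9,0],[0.95,-0.15,-0.9,0],[0.95,-0.15,-0.9,0],[0.95,-0.15,-0.9,0]])

```text
clock: 5.57
eef_pos: [0.4899, -0.1381, 0.2195]
tool_rot: [0.757, 0.653, 0.0, 0.0]
ft_force: [0.3, 0.2, -0.3]
grip_width: 0.0852
grasp_force: 0.0
```

Call:
apply_moves(commands=[[0.95,-0.15,-0.9,0],[0.95,-0.15,-0.9,0],[0.95,-0.15,-0.9,0],[0.95,-0.15,-0.9,0],[0.95,-0.15,-0.9,0]])

```text
clock: 5.98
eef_pos: [0.4889, -0.0418, 0.3096]
tool_rot: [0.757, 0.653, 0.0, 0.0]
ft_force: [0.2, -0.9, -0.3]
grip_width: 0.0854
grasp_force: 0.0
```

Call:
apply_moves(commands=[[0.95,-0.15,-0.2,0],[0.95,-0.15,-0.2,0],[0.95,-0.15,-0.2,0],[0.95,-0.15,-0.2,0],[0.95,-0.15,-0.2,0]])

```text
clock: 6.4
eef_pos: [0.488, 0.0543, 0.3289]
tool_rot: [0.757, 0.653, 0.0, 0.0]
ft_force: [0.8, 0.9, 0.4]
grip_width: 0.0852
grasp_force: 0.0
```

Call:
apply_moves(commands=[[0.95,-0.15,0,0],[0.95,-0.15,0,0],[0.95,-0.15,0,0],[0.95,-0.15,0,0],[0,0,0,0]])

```text
clock: 6.82
eef_pos: [0.4873, 0.1331, 0.3284]
tool_rot: [0.756, 0.655, 0.0, -0.001]
ft_force: [-0.8, -0.3, 0.7]
grip_width: 0.0855
grasp_force: 0.0
```

Call:
apply_moves(commands=[[0.9,-0.15,0,0],[0,0,0,0],[0,0,0,0],[0,0,0,0],[0,0,0,0]])

```text
clock: 7.23
eef_pos: [0.4872, 0.1478, 0.3284]
tool_rot: [0.757, 0.653, -0.0, 0.0]
ft_force: [-0.4, -0.3, -0.1]
grip_width: 0.0857
grasp_force: 0.0
```

```bash
python3 - <<'E'
from h import *
c=snap('wrist','w1');print(-c['R'].T@c['t']); togo(.4895,-.235,.05,1.4268)
cv2.imwrite('pics/w1b.png',cv2.resize(c['image'],(800,600),interpolation=cv2.INTER_CUBIC))
E
```

```text
[0.49662862 0.22473344 0.449607  ]
pose [0.4873 0.1478 0.3284] 1.4228 units tx -18.912 ty 2.932 tz 13.921 roll -0.004 t 7.28 F [0.7 0.1 0.4] tilt [-0.      0.0001]
```

View pics/w1b.png

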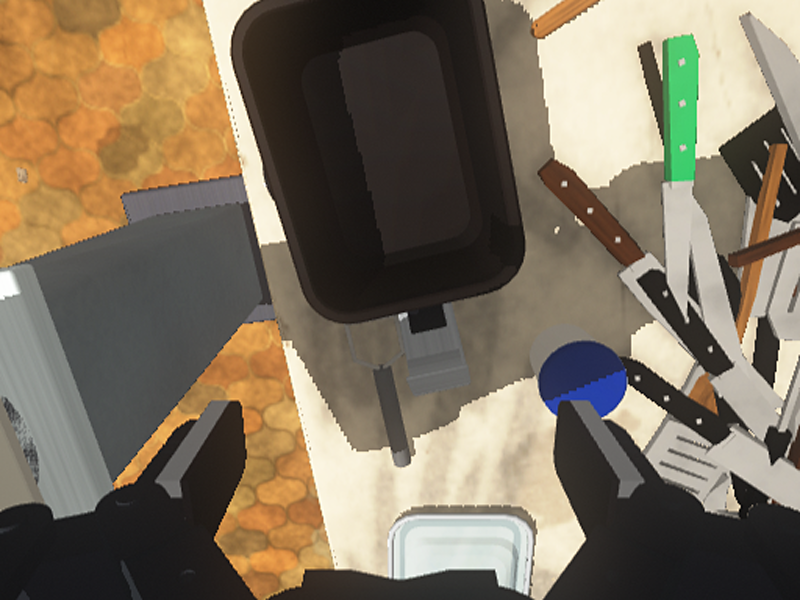

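This view shows most of the crock: left edge from (232,50) to (318,310), right edge from (487,10) to (523,250), bottom edge at y about 300–322, and the right clip near (433,360). The far end is cut off, so I'll shift 80 mm further.

Call:
apply_moves(commands=[[0.9,0,0,0],[0.9,0,0,0],[0.9,0,0,0],[0.9,0,0,0],[0,0,0,0]])

```text
clock: 7.7
eef_pos: [0.4982, 0.2216, 0.3279]
tool_rot: [0.756, 0.654, 0.0, -0.0]
ft_force: [-0.3, -0.2, -0.2]
grip_width: 0.0856
grasp_force: 0.0
```

Call:
apply_moves(commands=[[0,0,0,0],[0,0,0,0],[0,0,0,0],[0,0,0,0],[0,0,0,0]])

```text
clock: 8.12
eef_pos: [0.4978, 0.219, 0.3286]
tool_rot: [0.757, 0.653, 0.0, 0.0]
ft_force: [0.2, -0.2, 0.6]
grip_width: 0.0855
grasp_force: 0.0
```

```bash
python3 - <<'E'
from h import *
c=snap('wrist','w2');print(-c['R'].T@c['t']); togo(.4895,-.235,.05,1.4268)
print(cv2.imwrite('pics/w2b.png',cv2.resize(c['image'][0:270,100:460],(800,600),interpolation=cv2.INTER_CUBIC)))
E
```

```text
[0.50718831 0.29597049 0.44976852]
pose [0.4978 0.2192 0.3285] 1.423 units tx -22.522 ty 2.933 tz 13.926 roll -0.004 t 8.17 F [-0.2  0.1  0.3] tilt [0.0001 0.0001]
True
```

View pics/w2b.png

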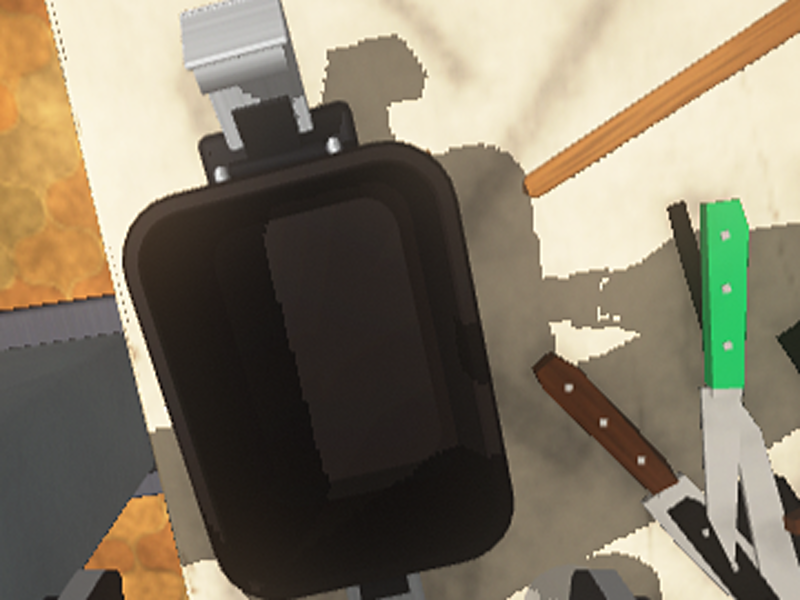

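The crop shows the whole crock outline: left edge about (125,250) to (215,560), right edge (452,195) to (512,490), top edge (190,195) to (380,143), bottom near (270,598) to (470,555). The left clip is swung out, with its top near (235,45). Next I'll refine the outline to sub-pixel accuracy by searching gradients around the projected model.

```bash
python3 - <<'E'
from h import *
from scipy.optimize import least_squares
from scipy.ndimage import map_coordinates
SIDES={'-y':(1,2),'+y':(3,0),'+x':(0,1),'-x':(2,3)}
def fit(names,sides,p,hx=.071,hy=.096,z=.125,dark=True):
    cams=[load(n) for n in names]
    for it,w in enumerate((9,6,4,4)):
        obs=[]
        for k,c in enumerate(cams):
            g=cv2.GaussianBlur(cv2.cvtColor(c['image'],cv2.COLOR_BGR2GRAY).astype(float),(0,0),.8)
            B=box(*p,hx,hy,z); q=proj(c,B); ctr=q.mean(0)
            for s in sides[k]:
                A,D=q[SIDES[s][0]],q[SIDES[s][1]]; n=np.array([-(D-A)[1],(D-A)[0]]);n/=np.linalg.norm(n)
                if n@(ctr-A)>0:n=-n
                for f in np.linspace(.22,.78,25):
                    P=A+f*(D-A); r=np.arange(-w,w+.01,.25); pts=P+r[:,None]*n
                    if pts.min()<1 or pts[:,0].max()>510 or pts[:,1].max()>382: continue
                    v=map_coordinates(g,pts[:,::-1].T,order=1); d=np.gradient(v)
                    i=d.argmax()
                    if d[i]>2.5: obs.append((k,s,P+r[i]*n))
        def res(p):
            out=[]
            Q=[proj(c,box(*p,hx,hy,z)) for c in cams]
            for k,s,P in obs:
                A,D=Q[k][SIDES[s][0]],Q[k][SIDES[s][1]]; n=np.array([-(D-A)[1],(D-A)[0]])/np.linalg.norm(D-A)
                if n@(Q[k].mean(0)-A)>0:n=-n
                out.append((P-A)@n)
            return np.array(out)
        S=least_squares(res,p,loss='soft_l1',f_scale=.5); p=S.x
    f=res(p)
    print(names,p.round(4),len(obs),{(k,s):np.median([x for x,o in zip(f,obs) if o[0]==k and o[1]==s]).round(2) for k,s in {(o[0],o[1]) for o in obs}})
    return p
g=[.487,.209,.08]
fit(['w2'],[['+x','-x','+y','-y']],g); fit(['w1'],[['+x','-x','-y']],g)
p=fit(['w2','w1'],[['+x','-x','+y'],['+x','-x','-y']],g)
fit(['t0'],[['+x','-x','+y']],g)
fit(['w2','w1'],[['+x','-x','+y'],['+x','-x','-y']],g,.0715,.0965,.12)
fit(['w0'],[['+x','-x','+y','-y']],[.491,-.235,-.144],.073,.098,.011)
c=load('w2');im=c['image'].copy()
for z,hx,hy in((.125,.071,.096),):
    cv2.polylines(im,[np.round(proj(c,box(*p,hx,hy,z))*16).astype(int)],True,(0,255,0),1,cv2.LINE_AA,4)
# clip measurement helper: hinge, and predicted tops for angles
ca,sa=np.cos(p[2]),np.sin(p[2])
W=lambda x,y,z:np.array([p[0]+ca*x-sa*y,p[1]+sa*x+ca*y,z])
for sgn in(1,-1):
  for th in(.6,.8,1.0,1.15):
    y=sgn*(.101+.074*np.sin(th)+.005*np.cos(th)); z=.07+.074*np.cos(th)-.005*np.sin(th)
    print(sgn,th,W(0,y,z).round(3),'w2crop',((proj(c,W(0,y,z))[0]-[100,0])*2.222).round(0),'w1',(proj(load('w1'),W(0,y,z))[0]*1.5625).round(0))
cv2.imwrite('pics/ov.png',cv2.resize(im[:270,100:460],(800,600)))
E
```

```text
['w2'] [0.4866 0.211  0.091 ] 80 {(0, '-x'): np.float64(0.24), (0, '-y'): np.float64(0.01), (0, '+y'): np.float64(-0.04), (0, '+x'): np.float64(0.01)}
['w1'] [0.4864 0.2107 0.0916] 68 {(0, '-x'): np.float64(0.23), (0, '-y'): np.float64(-0.02), (0, '+x'): np.float64(0.25)}
['w2', 'w1'] [0.4865 0.2108 0.091 ] 129 {(1, '+x'): np.float64(0.01), (1, '-x'): np.float64(0.24), (0, '+x'): np.float64(0.25), (1, '-y'): np.float64(0.1), (0, '+y'): np.float64(0.04), (0, '-x'): np.float64(-0.0)}
['t0'] [0.5036 0.2355 0.6576] 55 {(0, '-x'): np.float64(2.56), (0, '+y'): np.float64(0.13), (0, '+x'): np.float64(0.21)}
['w2', 'w1'] [0.4863 0.2099 0.0903] 129 {(1, '+x'): np.float64(0.75), (1, '-x'): np.float64(0.76), (0, '+x'): np.float64(0.73), (1, '-y'): np.float64(0.27), (0, '+y'): np.float64(0.51), (0, '-x'): np.float64(0.76)}
['w0'] [ 0.493  -0.2325 -0.1552] 58 {(0, '-x'): np.float64(-0.24), (0, '-y'): np.float64(0.01), (0, '+x'): np.float64(-0.64)}
1 0.6 [0.473 0.357 0.128] w2crop [232.  30.] w1 [ 313. -141.]
1 0.8 [0.472 0.368 0.118] w2crop [228.   5.] w1 [ 310. -155.]
1 1.0 [0.471 0.376 0.106] w2crop [227. -11.] w1 [ 309. -163.]
1 1.15 [0.471 0.381 0.096] w2crop [227. -18.] w1 [ 310. -163.]
-1 0.6 [0.5   0.064 0.128] w2crop [399. 674.] w1 [439. 380.]
-1 0.8 [0.501 0.054 0.118] w2crop [402. 679.] w1 [442. 387.]
-1 1.0 [0.502 0.045 0.106] w2crop [404. 678.] w1 [443. 390.]
-1 1.15 [0.502 0.041 0.096] w2crop [404. 673.] w1 [443. 389.]
```

Both wrist views put the cooker at (0.4865, 0.2108) with yaw 0.091 rad, agreeing within 0.3 mm. Now I'll go back and grasp the lid.

Call:
apply_moves(commands=[[-0.94,0.122,0.2,0],[-0.94,0.122,0.2,0],[-0.94,0.122,0.2,0],[-0.94,0.122,0.2,0],[-0.94,0.122,0.2,0]])

```text
clock: 8.58
eef_pos: [0.4959, 0.124, 0.3083]
tool_rot: [0.757, 0.653, 0.0, 0.0]
ft_force: [-0.5, -0.6, 0.1]
grip_width: 0.0853
grasp_force: 0.0
```

Call:
apply_moves(commands=[[-0.94,0.122,0.2,0],[-0.94,0.122,0.2,0],[-0.94,0.122,0.2,0],[-0.94,0.122,0.2,0],[-0.94,0.122,0.2,0]])

```text
clock: 9.0
eef_pos: [0.4942, 0.0291, 0.2883]
tool_rot: [0.757, 0.653, 0.0, 0.0]
ft_force: [1.2, -0.1, 0.2]
grip_width: 0.0851
grasp_force: 0.0
```

Call:
apply_moves(commands=[[-0.94,0.122,0.8,0],[-0.94,0.122,0.8,0],[-0.94,0.122,0.8,0],[-0.94,0.122,0.8,0],[-0.94,0.122,0.8,0]])

```text
clock: 9.42
eef_pos: [0.4925, -0.0657, 0.2079]
tool_rot: [0.757, 0.653, 0.0, 0.0]
ft_force: [-0.3, 0.3, 0.4]
grip_width: 0.0854
grasp_force: 0.0
```

Call:
apply_moves(commands=[[-0.94,0.122,0.8,0],[-0.94,0.122,0.8,0],[-0.94,0.122,0.8,0],[-0.94,0.122,0.8,0],[-0.94,0.122,0.8,0]])

```text
clock: 9.83
eef_pos: [0.4908, -0.1605, 0.1278]
tool_rot: [0.757, 0.653, 0.0, 0.0]
ft_force: [0.0, -0.1, 0.2]
grip_width: 0.0855
grasp_force: 0.0
```

Call:
apply_moves(commands=[[-0.94,0.122,0.3,0],[-0.94,0.122,0.3,0],[-0.94,0.122,0.3,0],[0,0,0,0],[0,0,0,0]])

```text
clock: 10.25
eef_pos: [0.4895, -0.2169, 0.11]
tool_rot: [0.758, 0.652, -0.0, -0.0]
ft_force: [-1.0, 0.2, -0.3]
grip_width: 0.0855
grasp_force: 0.0
```

```bash
python3 - <<'E'
from h import *
togo(.4895,-.235,.05,1.4268)
E
```

```text
pose [ 0.4895 -0.2169  0.11  ] 1.4216 units tx -0.896 ty 0.136 tz 2.999 roll -0.005 t 10.25 F [-1.   0.2 -0.3] tilt [-0.     -0.0005]
```

Call:
apply_moves(commands=[[-0.9,0.16,0.3,0],[0,0,0.7,0],[0,0,0.8,0],[0,0,0.8,0],[0,0,0.4,0]])

```text
clock: 10.67
eef_pos: [0.4898, -0.2331, 0.0492]
tool_rot: [0.757, 0.654, -0.0, -0.001]
ft_force: [0.2, 0.9, 0.3]
grip_width: 0.0857
grasp_force: 0.0
```

Call:
apply_moves(commands=[[0,0,0,0],[0,0,0,0],[0,0,0,0],[0,0,0,0],[0,0,0,0]], claw=1)

```text
clock: 11.08
eef_pos: [0.4913, -0.2346, 0.0514]
tool_rot: [0.757, 0.653, 0.0, 0.001]
ft_force: [0.0, -1.3, 0.1]
grip_width: 0.0253
grasp_force: 0.0
```

Call:
apply_moves(commands=[[0,0,0,0],[0,0,0,0],[0,0,0,0],[0,0,0,0],[0,0,0,0]])

```text
clock: 11.5
eef_pos: [0.4914, -0.2347, 0.0514]
tool_rot: [0.757, 0.653, 0.001, 0.001]
ft_force: [0.7, 1.0, 6.7]
grip_width: 0.015
grasp_force: 60.7
```

Call:
apply_moves(commands=[[0,0,-0.2,0],[0,0,-0.3,0],[0,0,-0.3,0],[0,0,-0.2,0],[0,0,0,0]])

```text
clock: 11.92
eef_pos: [0.4909, -0.2347, 0.0711]
tool_rot: [0.757, 0.653, 0.0, 0.001]
ft_force: [-0.1, -0.1, -4.5]
grip_width: 0.0148
grasp_force: 59.4
```

```bash
python3 - <<'E'
from h import *
togo(.4895,-.235,.05,1.4268)
E
```

```text
pose [ 0.4909 -0.2347  0.0711] 1.4238 units tx -0.025 ty -0.068 tz 1.054 roll -0.003 t 11.92 F [-0.1 -0.1 -4.5] tilt [0.0002 0.0005]
```

The lid is held (4.5 N). Now I'll lift it and carry it over the cooker.

Call:
apply_moves(commands=[[0,0,-0.5,0],[0,0,-0.9,0],[0,0,-0.9,0],[0,0,-0.9,0],[0,0,-0.9,0]])

```text
clock: 12.33
eef_pos: [0.4902, -0.2343, 0.1534]
tool_rot: [0.757, 0.653, -0.0, -0.0]
ft_force: [0.2, 0.3, -5.9]
grip_width: 0.0148
grasp_force: 59.3
```

Call:
apply_moves(commands=[[0.4,-0.063,-0.8,0],[0.7,-0.11,-0.8,0],[0.95,-0.15,-0.8,0],[0.95,-0.15,-0.8,0],[0.95,-0.15,-0.5,0]])

```text
clock: 12.75
eef_pos: [0.4899, -0.1539, 0.2285]
tool_rot: [0.757, 0.653, 0.001, 0.001]
ft_force: [0.2, 0.1, -5.4]
grip_width: 0.0146
grasp_force: 59.4
```

Call:
apply_moves(commands=[[0.95,-0.15,0,0],[0.95,-0.15,0,0],[0.95,-0.15,0,0],[0.95,-0.15,0,0],[0.95,-0.15,0,0]])

```text
clock: 13.17
eef_pos: [0.4883, -0.0573, 0.2267]
tool_rot: [0.757, 0.653, -0.0, -0.0]
ft_force: [-0.6, 0.1, -5.8]
grip_width: 0.0149
grasp_force: 59.4
```

Call:
apply_moves(commands=[[0.95,-0.15,0,0],[0.95,-0.15,0,0],[0.95,-0.15,0,0],[0.95,-0.15,0,0],[0.95,-0.15,0,0]])

```text
clock: 13.58
eef_pos: [0.4874, 0.0388, 0.2267]
tool_rot: [0.757, 0.653, -0.0, -0.0]
ft_force: [0.4, 0.1, -5.0]
grip_width: 0.0149
grasp_force: 59.4
```

Call:
apply_moves(commands=[[0.95,-0.15,0,0],[0.95,-0.15,0,0],[0.95,-0.15,0,0],[0.95,-0.15,0,0],[0.95,-0.15,0,0]])

```text
clock: 14.0
eef_pos: [0.4864, 0.1349, 0.2267]
tool_rot: [0.757, 0.653, -0.0, -0.0]
ft_force: [0.4, 0.7, -5.4]
grip_width: 0.0149
grasp_force: 59.4
```

Call:
apply_moves(commands=[[0.95,-0.15,0,0],[0.95,-0.15,0,0],[0.95,-0.15,0,0],[0.6,-0.1,0,0],[0.3,-0.05,0,0]])

```text
clock: 14.42
eef_pos: [0.4858, 0.2114, 0.2264]
tool_rot: [0.757, 0.654, 0.0, -0.0]
ft_force: [-0.1, -0.9, -4.0]
grip_width: 0.0144
grasp_force: 59.3
```

Call:
apply_moves(commands=[[0,0,0,-0.057],[0,0,0,-0.057],[0,0,0,-0.057],[0,0,0,-0.057],[0,0,0,0]])

```text
clock: 14.83
eef_pos: [0.4859, 0.2093, 0.2264]
tool_rot: [0.674, 0.739, -0.0, 0.0]
ft_force: [0.2, -0.4, -5.1]
grip_width: 0.0147
grasp_force: 59.3
```

Call:
apply_moves(commands=[[0,0,0,0],[0,0,0,0],[0,0,0,0],[0,0,0,0],[0,0,0,0]])

```text
clock: 15.25
eef_pos: [0.4861, 0.2099, 0.2263]
tool_rot: [0.674, 0.739, -0.0, 0.0]
ft_force: [-0.6, -0.6, -5.8]
grip_width: 0.0147
grasp_force: 59.3
```

```bash
python3 - <<'E'
from h import *
togo(.4865,.2108,.1684,1.6618)
c=snap('wrist','w3');print(-c['R'].T@c['t'],c['R'][2])
cv2.imwrite('pics/w3b.png',cv2.resize(c['image'],(800,600),interpolation=cv2.INTER_CUBIC))
E
```

```text
pose [0.4861 0.2099 0.2263] 1.6622 units tx 0.043 ty 0.024 tz 2.896 roll 0.000 t 15.25 F [-0.6 -0.6 -5.8] tilt [-0.  0.]
[0.47680509 0.28738827 0.34752514] [ 0.02856395 -0.3043356  -0.95213651]
```

View pics/w3b.png

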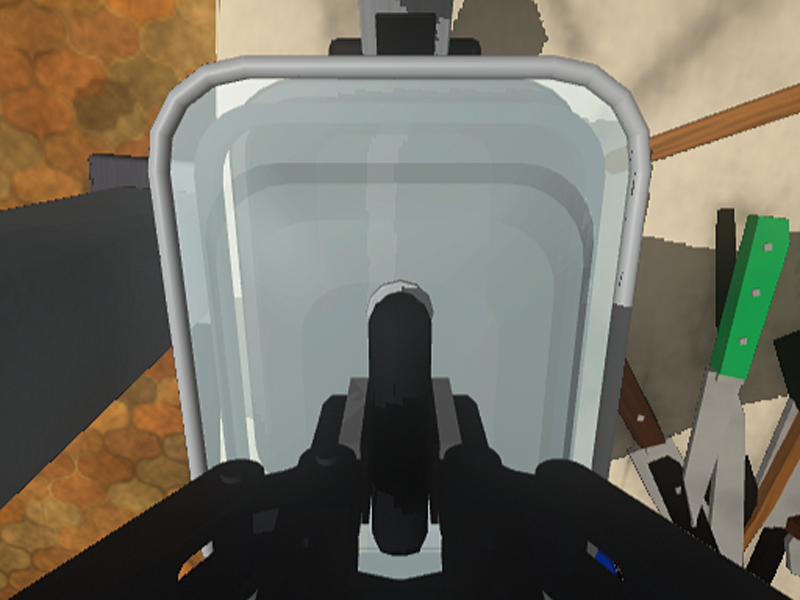

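The view shows the held bar handle from (400,290) to (400,555), edges at x=369 and 432. The lid's rim is at (400,57) at the far end, with sides at x≈150 and 650, symmetric and untilted. I'll compute the lid's offset from the TCP.

```bash
python3 - <<'E'
from h import *
c=load('w3'); s=1.5625; T=np.array([.4861,.2099]);a=1.6622
ex=np.array([np.cos(a),np.sin(a)]);ey=np.array([np.sin(a),-np.cos(a)])
def rel(u,v,z): d=ray(c,u/s,v/s,z)[:2]-T; return np.round([1000*d@ex,1000*d@ey],1)
zt=.2263
for n,u,v,z in(('bar far',400,290,zt-.003),('bar near',400,555,zt-.003),('barL',369,330,zt-.003),('barR',432,330,zt-.003),('rim far top',400,57,zt-.0514+.012),('rimL',151,150,zt-.04),('rimR',650,150,zt-.04)): print(n,rel(u,v,z))
# TCP-camera check on earlier pics
E
```

```text
bar far [41.  -1.9]
bar near [-38.2  -1.8]
barL [30.7 -9.6]
barR [30.7  6. ]
rim far top [96.8 -1.9]
rimL [ 72.1 -73.9]
rimR [72.3 70.4]
```

The camera reads about 1.9 mm low along tool y, seen both on the table and in hand. So the true TCP target over the seat is about (0.4884, 0.2107). I'll correct for that, descend, then feel the way in.

Call:
apply_moves(commands=[[0.03,0.12,0.3,0],[0,0,0.6,0],[0,0,0.6,0],[0,0,0.5,0],[0,0,0.25,0]])

```text
clock: 15.72
eef_pos: [0.4876, 0.2105, 0.1793]
tool_rot: [0.674, 0.739, -0.001, -0.001]
ft_force: [-0.6, 0.1, -5.7]
grip_width: 0.015
grasp_force: 59.2
```

Call:
apply_moves(commands=[[0,0,0,0],[0,0,0,0],[0,0,0.05,0],[0,0,0.05,0],[0,0,0.05,0]])

```text
clock: 16.13
eef_pos: [0.4889, 0.211, 0.1789]
tool_rot: [0.674, 0.739, 0.001, 0.0]
ft_force: [-0.3, -0.1, -5.1]
grip_width: 0.0149
grasp_force: 59.3
```

```bash
python3 - <<'E'
from h import *
togo(.4884,.2107,.1684,1.6618)
E
```

```text
pose [0.4889 0.211  0.1789] 1.6626 units tx -0.013 ty -0.025 tz 0.525 roll 0.001 t 16.13 F [-0.3 -0.1 -5.1] tilt [0.0007 0.0003]
```

Call:
apply_moves(commands=[[0,-0.02,0.06,0],[0,0,0.06,0],[0,0,0.06,0],[0,0,0.06,0],[0,0,0.0,0]])

```text
clock: 16.55
eef_pos: [0.4878, 0.2107, 0.1732]
tool_rot: [0.674, 0.739, -0.0, -0.0]
ft_force: [-0.8, 0.1, -5.3]
grip_width: 0.0149
grasp_force: 59.3
```

Call:
apply_moves(commands=[[0,0,0.06,0],[0,0,0.06,0],[0,0,0.05,0],[0,0,0.03,0],[0,0,0,0]])

```text
clock: 16.97
eef_pos: [0.4879, 0.2108, 0.1693]
tool_rot: [0.674, 0.739, -0.0, -0.0]
ft_force: [-0.6, 0.7, -5.9]
grip_width: 0.0144
grasp_force: 59.3
```

Call:
apply_moves(commands=[[0,0,0.03,0],[0,0,0.03,0],[0,0,0,0],[0,0,0,0],[0,0,0,0]])

```text
clock: 17.38
eef_pos: [0.4881, 0.2108, 0.1684]
tool_rot: [0.674, 0.739, 0.0, 0.0]
ft_force: [0.2, 0.8, -4.9]
grip_width: 0.0149
grasp_force: 59.4
```

Call:
apply_moves(commands=[[0,0,0.03,0],[0,0,0.03,0],[0,0,0,0],[0,0,0,0],[0,0,0,0]])

```text
clock: 17.8
eef_pos: [0.4881, 0.2108, 0.1684]
tool_rot: [0.674, 0.739, 0.001, 0.0]
ft_force: [-3.3, -1.0, 5.8]
grip_width: 0.0146
grasp_force: 60.9
```

Contact came exactly at the predicted seat height (z 0.1684, Fz rose by 11 N), so the skirt is in and the rim is resting on the edge. Next: release, rise, and go outside the left clip with the fingers shut.

Call:
apply_moves(commands=[[0,0,0,0],[0,0,0,0],[0,0,0,0],[0,0,0,0],[0,0,0,0]], claw=0)

```text
clock: 18.22
eef_pos: [0.4882, 0.2109, 0.167]
tool_rot: [0.674, 0.739, 0.0, 0.0]
ft_force: [0.6, -0.1, -0.4]
grip_width: 0.0739
grasp_force: 0.0
```

Call:
apply_moves(commands=[[0,0,-0.3,0],[0,0,-0.6,0],[0,0,-0.8,0],[0,0,-0.8,0],[0,0,-0.8,0]])

```text
clock: 18.63
eef_pos: [0.488, 0.2108, 0.2341]
tool_rot: [0.674, 0.739, 0.0, 0.0]
ft_force: [0.0, -0.8, -0.1]
grip_width: 0.0852
grasp_force: 0.0
```

```bash
python3 - <<'E'
from h import *
print(bot.tip_reach)
b=load('t0')
for n,u,v,z in(('brown',207,300,.087),('shaker',238,268,.09),('tub',410,263,.066)): print(n,ray(b,u/1.5625,v/1.5625,z).round(3))
a=.091
for y in(.205,-.205): togo(.4884-np.sin(a)*y,.2107+np.cos(a)*y,.119,1.6618)
c=snap('wrist','w4')
cv2.imwrite('pics/w4b.png',cv2.resize(c['image'],(800,600),interpolation=cv2.INTER_CUBIC))
E
```

```text
0.022
brown [0.532 0.539 0.087]
shaker [0.613 0.459 0.09 ]
tub [0.618 0.013 0.066]
pose [0.488  0.2108 0.2341] 1.6627 units tx 10.244 ty 0.028 tz 5.756 roll 0.001 t 18.63 F [ 0.  -0.8 -0.1] tilt [0. 0.]
pose [0.488  0.2108 0.2341] 1.6627 units tx -10.256 ty 0.010 tz 5.756 roll 0.001 t 18.63 F [ 0.  -0.8 -0.1] tilt [0. 0.]
```

View pics/w4b.png

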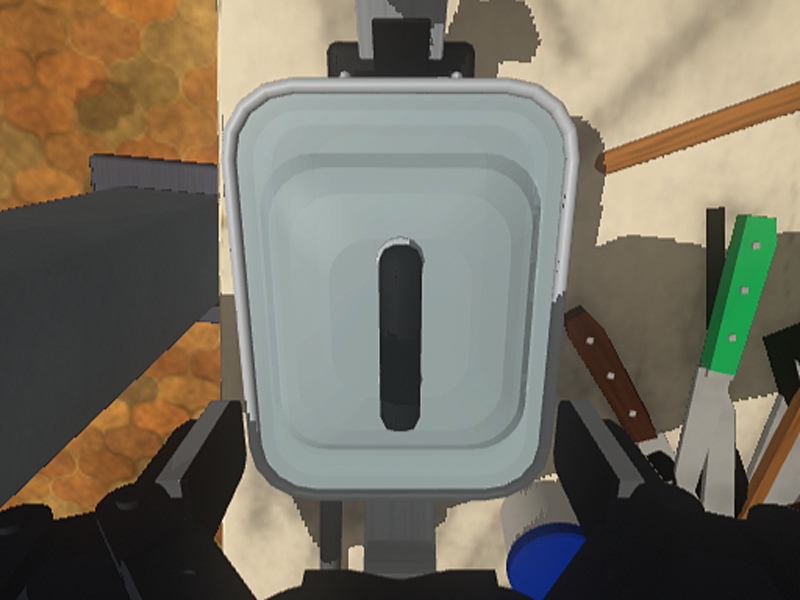

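The lid lies square on the cooker: rim from y=78 to 497, sides at x=225 and 580, symmetric, with both clips still open. The jars are clear of the left clip's approach, so I'll go there.

Call:
apply_moves(commands=[[0.9,0,0,0],[0.9,0,0,0],[0.9,0,0,0],[0.9,0,0,0],[0.9,0,0,0]], claw=1)

```text
clock: 19.1
eef_pos: [0.4797, 0.3012, 0.2331]
tool_rot: [0.674, 0.739, 0.0, 0.0]
ft_force: [-0.1, -1.0, -0.0]
grip_width: 0.0255
grasp_force: 0.0
```

Call:
apply_moves(commands=[[0.9,0,0,0],[0.9,0,0,0],[0.9,0,0,0],[0.9,0,0,0],[0.9,0,0,0]])

```text
clock: 19.52
eef_pos: [0.4714, 0.3909, 0.2329]
tool_rot: [0.674, 0.739, -0.0, 0.0]
ft_force: [0.2, 0.0, 0.3]
grip_width: 0.0002
grasp_force: 0.0
```

Call:
apply_moves(commands=[[0.9,0,0,0],[0.6,0,0,0],[0,0,0,0],[0,0,0,0],[0,0,0,0]])

```text
clock: 19.93
eef_pos: [0.4688, 0.4191, 0.233]
tool_rot: [0.674, 0.739, -0.0, 0.0]
ft_force: [0.4, -0.1, 1.1]
grip_width: -0.0
grasp_force: 0.0
```

Call:
apply_moves(commands=[[0,0,0.8,0],[0,0,0.9,0],[0,0,0.9,0],[0,0,0.9,0],[0,0,0.9,0]])

```text
clock: 20.35
eef_pos: [0.4692, 0.4185, 0.1448]
tool_rot: [0.675, 0.738, 0.0, 0.0]
ft_force: [-0.4, 0.7, -0.2]
grip_width: -0.0
grasp_force: 0.0
```

Call:
apply_moves(commands=[[0,0,0.7,0],[0,0,0.5,0],[0,0,0,0],[0,0,0,0],[0,0,0,0]])

```text
clock: 20.77
eef_pos: [0.4695, 0.42, 0.1223]
tool_rot: [0.674, 0.739, 0.001, 0.0]
ft_force: [0.6, -0.9, 0.5]
grip_width: 0.0003
grasp_force: 0.0
```

```bash
python3 - <<'E'
from h import *
a=.091;y=.117
togo(.4884-np.sin(a)*y,.2107+np.cos(a)*y,.119,1.6618)
E
```

```text
pose [0.4695 0.42   0.1223] 1.6621 units tx -4.657 ty -0.011 tz 0.166 roll 0.000 t 20.77 F [ 0.6 -0.9  0.5] tilt [0.0009 0.0001]
```

Call:
apply_moves(commands=[[-0.5,0,0,0],[-0.5,0,0,0],[-0.5,0,0,0],[-0.4,0,0,0],[-0.4,0,0,0]])

```text
clock: 21.18
eef_pos: [0.4737, 0.3779, 0.1241]
tool_rot: [0.673, 0.739, 0.005, -0.004]
ft_force: [-3.6, 14.4, 12.4]
grip_width: 0.0003
grasp_force: 6.8
```

Call:
apply_moves(commands=[[-0.3,0,0,0],[-0.3,0,0,0],[-0.3,0,0,0],[-0.2,0,0,0],[-0.2,0,0,0]])

```text
clock: 21.6
eef_pos: [0.4762, 0.3487, 0.1228]
tool_rot: [0.674, 0.739, 0.002, -0.0]
ft_force: [-0.5, 1.1, 1.3]
grip_width: 0.0
grasp_force: 0.0
```

Call:
apply_moves(commands=[[-0.2,0,0,0],[-0.2,0,0,0],[-0.2,0,0,0],[-0.1,0,0,0],[-0.1,0,0,0]])

```text
clock: 22.02
eef_pos: [0.479, 0.3415, 0.1258]
tool_rot: [0.672, 0.74, 0.01, -0.005]
ft_force: [-2.3, 22.2, 15.3]
grip_width: -0.0005
grasp_force: 0.0
```

```bash
python3 - <<'E'
from h import *
a=.091;y=.117
togo(.4884-np.sin(a)*y,.2107+np.cos(a)*y,.119,1.6618)
c=snap('wrist','w5');d=snap('scene','s5')
A=cv2.resize(c['image'],(640,480));B=cv2.resize(d['image'][150:270,160:280],(480,480),interpolation=cv2.INTER_CUBIC)
cv2.imwrite('pics/c5.png',cv2.resize(np.hstack([A,B]),(800,343)))
E
```

```text
pose [0.479  0.3415 0.1258] 1.6675 units tx -0.707 ty -0.131 tz 0.342 roll 0.005 t 22.02 F [-2.3 22.2 15.3] tilt [ 0.01   -0.0046]
```

View pics/c5.png

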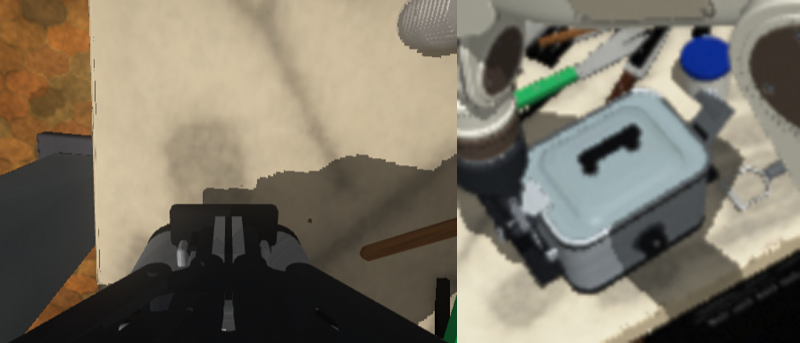

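The composite shows the left clip nearly upright, its plate just at the lid's end rim (about (535,195)), with the fingers pushing from outside. The nose is riding up the rim and finger friction is holding the clip down. I'll push while raising the tool, so that the friction helps instead.

Call:
apply_moves(commands=[[0,0,-0.15,0],[0,0,-0.15,0],[-0.1,0,-0.15,0],[-0.1,0,-0.15,0],[-0.1,0,-0.1,0]])

```text
clock: 22.53
eef_pos: [0.4764, 0.3287, 0.1342]
tool_rot: [0.673, 0.739, 0.001, -0.003]
ft_force: [-1.9, 16.4, -6.8]
grip_width: 0.0002
grasp_force: 6.9
```

Call:
apply_moves(commands=[[-0.1,0,0,0],[0,0,0,0],[0,0,0,0],[0,0,0,0],[0,0,0,0]])

```text
clock: 22.95
eef_pos: [0.4764, 0.3285, 0.134]
tool_rot: [0.673, 0.74, 0.002, -0.004]
ft_force: [-3.0, 16.5, -6.6]
grip_width: 0.0001
grasp_force: 7.6
```

The position holds firm at the stop (TCP 118 mm along the cooker's y), so the left clip looks shut. I'll back off, rise, and cross over, taking a picture on the way to check it numerically.

Call:
apply_moves(commands=[[0.3,0,0,0],[0.6,0,0,0],[0.8,0,-0.3,0],[0,0,-0.9,0],[0,0,-0.9,0]])

```text
clock: 23.37
eef_pos: [0.4735, 0.3573, 0.1758]
tool_rot: [0.674, 0.739, -0.003, 0.0]
ft_force: [1.1, 0.0, 0.4]
grip_width: -0.0001
grasp_force: 0.0
```

Call:
apply_moves(commands=[[0,0,-0.9,0],[0,0,-0.9,0],[0,0,-0.9,0],[-0.5,0,-0.3,0],[-0.9,0,0,0]])

```text
clock: 23.78
eef_pos: [0.4778, 0.3307, 0.2385]
tool_rot: [0.673, 0.739, 0.001, 0.001]
ft_force: [0.7, -0.7, 0.2]
grip_width: -0.0001
grasp_force: 0.0
```

Call:
apply_moves(commands=[[-0.9,0,0,0],[-0.9,0,0,0],[-0.9,0,0,0],[-0.9,0,0,0],[-0.9,0,0,0]])

```text
clock: 24.2
eef_pos: [0.4847, 0.2382, 0.236]
tool_rot: [0.674, 0.738, -0.002, 0.0]
ft_force: [1.2, -0.9, -0.4]
grip_width: 0.0002
grasp_force: 0.0
```

Call:
apply_moves(commands=[[-0.9,0,0,0],[0,0,0,0],[0,0,0,0],[0,0,0,0],[0,0,0,0]])

```text
clock: 24.62
eef_pos: [0.4868, 0.223, 0.2368]
tool_rot: [0.674, 0.739, -0.0, -0.0]
ft_force: [-0.3, 0.8, -0.0]
grip_width: 0.0
grasp_force: 0.0
```

```bash
python3 - <<'E'
from h import *
a=.091;y=-.205
togo(.4884-np.sin(a)*y,.2107+np.cos(a)*y,.107,1.6618)
c=snap('wrist','w6'); w4=load('w4')
g=cv2.cvtColor(c['image'],cv2.COLOR_BGR2GRAY).astype(int)
W=lambda x,yy,z:np.array([.4865-np.sin(a)*yy+np.cos(a)*x,.2108+np.cos(a)*yy+np.sin(a)*x,z])
print('t',-c['R'].T@c['t'])
for th in(0,.1,.2,.3,.5):
    yt=.101+.074*np.sin(th)+.005*np.cos(th); z=.07+.074*np.cos(th)-.005*np.sin(th)
    yn=yt-.03*np.cos(th); zn=z+.03*np.sin(th)
    print(th,'top',proj(c,W(0,yt,z))[0].round(1),'inner',proj(c,W(0,yn,zn))[0].round(1))
print('rim end',proj(c,W(0,.098,.1315))[0].round(1), 'edges',proj(c,W(.02,.106,.146))[0].round(1),proj(c,W(-.02,.106,.146))[0].round(1))
u=int(proj(c,W(0,.09,.14))[0,0])
for du in(-40,-8,0,8,40): print(du,g[0:130:3,u+du])
E
```

```text
pose [0.4868 0.223  0.2368] 1.663 units tx -10.868 ty 0.012 tz 6.488 roll 0.001 t 24.62 F [-0.3  0.8 -0. ] tilt [-0.0003 -0.0001]
t [0.47748645 0.30047042 0.35793628]
0 top [257.1  53.5] inner [256.9 106.9]
0.1 top [257.1  39.9] inner [256.9  94.1]
0.2 top [257.1  26.4] inner [257.   80.4]
0.3 top [257.2  13.5] inner [257.   66.1]
0.5 top [257.2  -9.6] inner [257.1  36.8]
rim end [256.9  69. ] edges [292.   53.4] [222.2  53.2]
-40 [165 166 166 167 165 167 167 165 164 161 162 167 167 166 170  57  64  64
  62  65  64  64  61  62  57 172 202 155 165 169 168 174 176 174 170 168
 168 168 166 166 150 149 149 166]
-8 [169 169 170 168 166 169 171 167 166 167 168 165 162 163 172  54  99 197
 152 168 196 197 195 198 202 196 193 196 196 195 197 197 195 198 195 192
 138 194 166 167 150 149 149 165]
0 [171 171 166 162 166 171 176 173 170 162 161 161 159 161 171  54  96 195
 150 172 196 194 193 196 200 194 192 195 195 194 196 195 194 200 195 190
 109 193 165 166 150 149 149 164]
8 [181 180 176 169 166 163 168 171 172 168 162 160 163 163 167  54  94 194
 151 167 194 193 191 193 200 192 189 193 193 191 195 195 193 198 193 189
 123 194 165 166 151 150 149 164]
40 [206 204 205 206 205 206 207 205 204 202 205 207 209 209 215  55  61  61
  60  61  59  59  60  57  50  95 104  90 156 164 161 167 171 169 167 164
 165 165 164 163 149 147 147 164]
```

The left clip's plate spans image rows about 50–109, against 53–107 predicted for angle 0 (26–80 for 0.2), so it has snapped shut. On to the right clip.

Call:
apply_moves(commands=[[-0.9,0,0,0],[-0.9,0,0,0],[-0.9,0,0,0],[-0.9,0,0,0],[-0.9,0,0,0]])

```text
clock: 25.08
eef_pos: [0.4951, 0.1332, 0.2369]
tool_rot: [0.673, 0.739, -0.0, 0.0]
ft_force: [0.3, 0.3, -0.8]
grip_width: 0.0002
grasp_force: 0.0
```

Call:
apply_moves(commands=[[-0.9,0,0,0],[-0.9,0,0,0],[-0.9,0,0,0],[-0.9,0,0,0],[-0.9,0,0,0]])

```text
clock: 25.5
eef_pos: [0.5035, 0.0434, 0.237]
tool_rot: [0.673, 0.739, -0.0, -0.0]
ft_force: [0.6, 0.2, -0.0]
grip_width: -0.0002
grasp_force: 0.0
```

Call:
apply_moves(commands=[[-0.9,0,0,0],[-0.9,0,0,0],[-0.4,0,0,0],[0,0,0.4,0],[0,0,0.8,0]])

```text
clock: 25.92
eef_pos: [0.509, 0.0001, 0.2142]
tool_rot: [0.674, 0.739, 0.002, 0.001]
ft_force: [0.6, -0.8, -0.1]
grip_width: 0.0004
grasp_force: 0.0
```

Call:
apply_moves(commands=[[0,0,0.9,0],[0,0,0.9,0],[0,0,0.9,0],[0,0,0.9,0],[0,0,0.9,0]])

```text
clock: 26.33
eef_pos: [0.5071, 0.0011, 0.1216]
tool_rot: [0.673, 0.739, 0.0, -0.0]
ft_force: [-0.4, -0.1, 0.2]
grip_width: -0.0001
grasp_force: 0.0
```

Call:
apply_moves(commands=[[0,0,0.6,0],[0,0,0,0],[0,0,0,0],[0,0,0,0],[0,0,0,0]])

```text
clock: 26.75
eef_pos: [0.5083, 0.0001, 0.1121]
tool_rot: [0.674, 0.739, 0.001, 0.001]
ft_force: [0.4, 0.1, 0.7]
grip_width: -0.0002
grasp_force: 0.0
```

```bash
python3 - <<'E'
from h import *
a=.091;y=-.118
togo(.4884-np.sin(a)*y,.2107+np.cos(a)*y,.107,1.6618)
E
```

```text
pose [5.083e-01 1.000e-04 1.121e-01] 1.6633 units tx 4.675 ty -0.028 tz 0.254 roll 0.001 t 26.75 F [0.4 0.1 0.7] tilt [0.0007 0.0007]
```

Call:
apply_moves(commands=[[0.4,0,0,0],[0.4,0,0,0],[0.4,0,0,0],[0.4,0,0,0],[0.3,0,-0.1,0]])

```text
clock: 27.17
eef_pos: [0.5036, 0.0388, 0.113]
tool_rot: [0.674, 0.739, -0.0, -0.0]
ft_force: [-0.6, -0.2, 0.5]
grip_width: -0.0002
grasp_force: 0.0
```

Call:
apply_moves(commands=[[0.3,0,-0.15,0],[0.3,0,-0.15,0],[0.3,0,-0.15,0],[0.2,0,-0.1,0],[0.2,0,-0.1,0]])

```text
clock: 27.58
eef_pos: [0.5018, 0.0641, 0.1265]
tool_rot: [0.674, 0.739, 0.0, 0.0]
ft_force: [0.8, 0.1, 0.5]
grip_width: -0.0007
grasp_force: 0.5
```

Call:
apply_moves(commands=[[0.2,0,-0.1,0],[0.2,0,-0.1,0],[0.2,0,-0.1,0],[0.1,0,-0.1,0],[0.1,0,-0.1,0]])

```text
clock: 28.0
eef_pos: [0.4998, 0.0794, 0.1359]
tool_rot: [0.674, 0.739, -0.0, -0.0]
ft_force: [0.2, -2.3, -1.0]
grip_width: -0.0001
grasp_force: 0.9
```

Call:
apply_moves(commands=[[0.1,0,-0.1,0],[0.1,0,-0.1,0],[0.1,0,-0.1,0],[0.1,0,0,0],[0,0,0,0]])

```text
clock: 28.42
eef_pos: [0.4996, 0.0878, 0.1425]
tool_rot: [0.674, 0.739, 0.0, 0.0]
ft_force: [0.5, -0.2, 0.2]
grip_width: 0.0001
grasp_force: 0.1
```

```bash
python3 - <<'E'
from h import *
a=.091;y=-.118
togo(.4884-np.sin(a)*y,.2107+np.cos(a)*y,.134,1.6618)
E
```

```text
pose [0.4996 0.0878 0.1425] 1.6631 units tx 0.272 ty 0.002 tz 0.423 roll 0.001 t 28.42 F [ 0.5 -0.2  0.2] tilt [0.0004 0.0001]
```

Call:
apply_moves(commands=[[0.1,0,0,0],[0.1,0,0,0],[0.1,0,0,0],[0.05,0,0,0],[0,0,0,0]])

```text
clock: 28.83
eef_pos: [0.4993, 0.0921, 0.1427]
tool_rot: [0.675, 0.738, -0.001, 0.002]
ft_force: [0.7, -9.5, 4.3]
grip_width: 0.0001
grasp_force: 4.9
```

Call:
apply_moves(commands=[[0.08,0,0,0],[0.05,0,0,0],[0,0,0,0],[0,0,0,0],[0,0,0,0]])

```text
clock: 29.25
eef_pos: [0.4993, 0.0926, 0.1428]
tool_rot: [0.675, 0.738, -0.003, 0.004]
ft_force: [0.5, -15.2, 6.2]
grip_width: -0.0002
grasp_force: 7.8
```

Call:
apply_moves(commands=[[-0.4,0,0,0],[-0.7,0,0,0],[-0.8,0,-0.3,0],[0,0,-0.9,0],[0,0,-0.9,0]])

```text
clock: 29.67
eef_pos: [0.5009, 0.0589, 0.1833]
tool_rot: [0.674, 0.738, -0.001, -0.002]
ft_force: [-0.2, 1.0, 0.5]
grip_width: 0.0
grasp_force: 0.0
```

Call:
apply_moves(commands=[[0,0,-0.9,0],[0,0,-0.9,0],[0,0,-0.9,0],[0.5,0,-0.9,0],[0.9,0,-0.9,0]])

```text
clock: 30.08
eef_pos: [0.4992, 0.0868, 0.2746]
tool_rot: [0.675, 0.738, 0.0, -0.001]
ft_force: [1.4, 1.1, -0.6]
grip_width: 0.0002
grasp_force: 0.0
```

Call:
apply_moves(commands=[[0.9,0,-0.9,0],[0.9,0,-0.5,0],[0.9,0,0,0],[0.9,0,0,0],[0.9,0,0,0]])

```text
clock: 30.5
eef_pos: [0.4907, 0.1782, 0.302]
tool_rot: [0.674, 0.739, 0.001, -0.001]
ft_force: [0.1, -0.9, -0.6]
grip_width: 0.0
grasp_force: 0.0
```

Call:
apply_moves(commands=[[0.9,0,0,0],[0.9,0,0,0],[0.9,0,0,0],[0,0,0,0],[0,0,0,0]], claw=0)

```text
clock: 30.92
eef_pos: [0.4856, 0.2314, 0.3014]
tool_rot: [0.673, 0.74, -0.0, -0.001]
ft_force: [0.3, -0.4, -0.3]
grip_width: 0.0605
grasp_force: 0.0
```

Call:
apply_moves(commands=[[0,0,0,0],[0,0,0,0],[0,0,0,0],[0,0,0,0],[0,0,0,0]])

```text
clock: 31.33
eef_pos: [0.4864, 0.2298, 0.3022]
tool_rot: [0.674, 0.738, 0.0, -0.0]
ft_force: [-0.3, -0.4, -0.1]
grip_width: 0.0857
grasp_force: 0.0
```

```bash
python3 - <<'E'
from h import *
a=.091
togo(.4884,.2107,.3,1.6618)
c=snap('wrist','w7')
g=cv2.cvtColor(c['image'],cv2.COLOR_BGR2GRAY).astype(int)
W=lambda x,yy,z:np.array([.4865-np.sin(a)*yy+np.cos(a)*x,.2108+np.cos(a)*yy+np.sin(a)*x,z])
for s in(1,-1):
  for th in(0,.05,.1,.2,.3):
    yt=.101+.074*np.sin(th)+.005*np.cos(th); z=.07+.074*np.cos(th)-.005*np.sin(th)
    yn=yt-.03*np.cos(th); zn=z+.03*np.sin(th)
    print(s,th,'top',proj(c,W(0,s*yt,z))[0].round(1),'inner',proj(c,W(0,s*yn,zn))[0].round(1))
  pi,pt=proj(c,W(0,s*.075,.144))[0],proj(c,W(0,s*.106,.144))[0]
  lo,hi=sorted((pi[1],pt[1])); lo,hi=max(0,int(lo-22)),min(383,int(hi+22))
  for du in(0,8): print('rows',lo,hi,'u',int(pi[0])+du,g[lo:hi:2,int(pi[0])+du])
print('rim',[proj(c,W(x,y,.1285))[0].round(1) for x,y in((.073,0),(-.073,0),(.05,.098),(.05,-.098))])
E
```

```text
pose [0.4864 0.2298 0.3022] 1.6617 units tx -0.959 ty 0.015 tz 0.112 roll -0.000 t 31.33 F [-0.3 -0.4 -0.1] tilt [ 0.0001 -0.    ]
1 0 top [256.1  70. ] inner [256.  110.2]
1 0.05 top [256.1  64.9] inner [256.1 105.4]
1 0.1 top [256.1  59.8] inner [256.1 100.5]
1 0.2 top [256.1  49.7] inner [256.1  90.3]
1 0.3 top [256.1  40. ] inner [256.1  79.6]
rows 48 133 u 256 [162 162 163 165 174  55  58  62  62 180 188 170 186 195 196 195 197 204
 198 193 197 198 197 197 199 199 196 201 198 194 189 161 198 168 167 162
 151 151 150 165 170 169 169]
rows 48 133 u 264 [164 166 166 164 166  54  59  63  62 179 187 170 185 193 195 193 196 200
 195 189 194 194 194 194 198 198 196 201 197 193 187 161 196 168 168 162
 149 151 150 165 169 169 170]
-1 0 top [255.8 305.7] inner [255.8 278.2]
-1 0.05 top [255.8 308.8] inner [255.8 282.4]
-1 0.1 top [255.8 311.7] inner [255.8 286.5]
-1 0.2 top [255.8 316.9] inner [255.8 294.5]
-1 0.3 top [255.7 321.4] inner [255.8 302.1]
rows 255 327 u 255 [153 153 152 152 135 147 160 164  96  79  85  88  85  84  87  89  87  88
  87  86  87  85  88  85  86  85  88  89  84  85  85  82 185 174 174 175]
rows 255 327 u 263 [152 151 151 152 134 147 159 163  97  78  85  88  85  85  88  90  87  89
  86  85  86  85  89  86  86  86  86  90  81  81  77 146 166 169 172 175]
rim [array([336.7, 195.2]), array([175. , 195.1]), array([317.3,  81.1]), array([306.2, 289.2])]
```

The left clip reads shut (plate rows 66–112; predicted 70–110 at angle 0). The right clip is in shadow and seen at a slant, so I'll move to look at it from above.

Call:
apply_moves(commands=[[-0.9,0,0,0],[-0.9,0,0,0],[-0.9,0,0,0],[-0.9,0,0,0],[-0.9,0,0,0]])

```text
clock: 31.8
eef_pos: [0.4945, 0.1398, 0.3022]
tool_rot: [0.674, 0.739, 0.0, 0.0]
ft_force: [0.3, -0.1, -0.2]
grip_width: 0.0853
grasp_force: 0.0
```

Call:
apply_moves(commands=[[-0.9,0,0,0],[-0.9,0,0,0],[-0.9,0,0,0],[-0.9,0,0,0],[0,0,0,0]])

```text
clock: 32.22
eef_pos: [0.5012, 0.0663, 0.3023]
tool_rot: [0.675, 0.738, -0.0, 0.001]
ft_force: [0.5, 0.3, 0.4]
grip_width: 0.0857
grasp_force: 0.0
```

Call:
apply_moves(commands=[[0,0,0,0],[0,0,0,0],[0,0,0,0],[0,0,0,0],[0,0,0,0]])

```text
clock: 32.63
eef_pos: [0.501, 0.0697, 0.3021]
tool_rot: [0.673, 0.739, 0.0, -0.0]
ft_force: [0.0, -1.1, 0.2]
grip_width: 0.0851
grasp_force: 0.0
```

```bash
python3 - <<'E'
from h import *
a=.091
c=snap('wrist','w8'); s8=snap('scene','s8')
g=cv2.cvtColor(c['image'],cv2.COLOR_BGR2GRAY).astype(int)
W=lambda x,yy,z:np.array([.4865-np.sin(a)*yy+np.cos(a)*x,.2108+np.cos(a)*yy+np.sin(a)*x,z])
print(-c['R'].T@c['t'],bot.get_obs()['clock'])
for th in(0,.05,.1,.2,.3):
    yt=.101+.074*np.sin(th)+.005*np.cos(th); z=.07+.074*np.cos(th)-.005*np.sin(th)
    yn=yt-.03*np.cos(th); zn=z+.03*np.sin(th)
    print(th,'top',proj(c,W(0,-yt,z))[0].round(1),'inner',proj(c,W(0,-yn,zn))[0].round(1))
print('rim end',proj(c,W(0,-.098,.1285))[0].round(1),'grip',proj(c,W(0,-.122,.05))[0].round(1),'x edges',proj(c,W([.02][0],-.09,.144))[0].round(1),proj(c,W(-.02,-.09,.144))[0].round(1))
pi=proj(c,W(0,-.09,.144))[0]; r0=int(pi[1])-50
print('r0',r0)
for du in(-40,-20,-8,8,20,40): print(du,g[r0:r0+100:3,int(pi[0])+du])
for dr in(-15,-8,0,8,15): print('row',dr,g[int(pi[1])+dr,int(pi[0])-48:int(pi[0])+50:4])
E
```

```text
[0.49161249 0.14714551 0.42329376] 32.7333
0 top [256.1 137.1] inner [256.2  98.8]
0.05 top [256.  141.6] inner [256.2 103.8]
0.1 top [256.  145.9] inner [256.2 108.8]
0.2 top [256.  154.2] inner [256.1 118.9]
0.3 top [256.  161.9] inner [256.1 129. ]
rim end [256.1 124.9] grip [255.8 138.8] x edges [281.2 117. ] [231.  116.9]
r0 66
-40 [186 184 178 177 175 175 168 154 151 186 185 183 183 189 189 190 183 184
 159 218 142 102  96  96  93  90  87  91  93  90  87  85  87  86]
-20 [182 182 174 174 173 174 171 156 155 188 215 172 213 218 217 216 212 210
 209 207 215 205 206 200 202 153  91  91  90  89  89  88  87  91]
-8 [182 182 174 173 173 174 171 155 154 187 213 167 211 217 215 215 212 209
 209 206 214 204 205 205 200 155  89  95  97  96  91  94  94  91]
8 [180 179 174 173 173 173 171 155 154 186 202 182 209 214 212 213 211 208
 209 204 213 203 204 202 197 172 222 220 218 214 211 148 102  99]
20 [179 178 174 173 173 173 170 155 155 185 207 180 207 212 210 210 210 206
 207 202 211 200 203 203 194 165 185 176 175 182 188  88  90  91]
40 [178 176 171 171 171 172 165 152 151 181 180 180 179 184 185 186 180 180
 158 212 170  92  94  87 180 186 196 188 176 176  87  91  89  90]
row -15 [184 184 183 182 183 183 210 209 209 208 208 208 207 207 205 206 204 203
 182 180 180 180 180 179 178]
row -8 [189 189 189 190 189 189 218 217 217 215 215 214 214 213 212 212 211 210
 178 187 187 187 185 185 185]
row 0 [183 183 183 182 184 184 211 212 210 211 210 209 210 208 208 207 207 206
 161 183 183 181 180 180 180]
row 8 [202 201 202 202 203 202 207 209 211 208 207 209 208 207 207 207 205 204
 154 107 205 205 205 204 206]
row 15 [ 94  98  99  49  46  47 208 207 207 205 205 205 205 204 204 203 202 202
 147  52  52  95  94  93 170]
```

Seen from above, the right clip's plate spans rows 96–141, against 99–137 predicted at angle 0. That mirrors the left clip, so both are shut, and the lid's rim end is at its seated place. Handing in.

```bash
python3 -c "
from workcell import bot
print(bot.job_done())"
```

```text
the job is handed in; nothing more can be done
None
```

The lid is seated on the crock and both clips are shut by position and camera checks; the job was handed in at about 33 s of the 61 s limit, the peak wrist force I read was about 27 N, and I kept clear of the other things on the worktop.

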